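# Set the washed mill slides out to dry

### The arm

A 6-joint arm with a two-finger parallel gripper is mounted at the origin on the work surface. World frame = base frame: x ahead of the robot, y to its left, z up, the work surface at z = 0. Lengths are in m, angles in rad, forces in N, time in s.
With the tool pointing down it reaches from about 0.4 to 0.925 m from the base axis. Payload 12.5 kg.
Tool frame: the origin (TCP) lies between the finger pads; the fingertips stand 22 mm ahead of it and the grasp point (between the pads) lies 3 mm ahead of it; z points along the fingers, y is the line along which they close (so a half turn about z gives the same grasp; the last joint's range is limited). The gripper opens to 95 mm and grips with 3 to 60 N. Pads are 20 mm wide; open, the fingers measure 119 mm over their backs; the gripper's body (75 mm by 180 mm) begins 59 mm behind the grasp point.
Start: joints at [1.063, 0.491, 1.559, -0, 1.092, -0.106], TCP at [0.244, 0.575, 0.237] pointing down, gripper open.
Joint ranges: [-3.1, 3.1], [-0.84, 2.19], [0.05, 2.79], [-1.13, 4.28], [0.06, 2.93], [-2.69, 2.69]. Speed limits (rad/s): [2.22, 2.22, 2.79, 3.14, 3.14, 3.14].

### API

Orientations are given as a unit quaternion [x, y, z, w].
In Python, from bench import arm gives the robot as it stands.
- The arm moves only by the shell command python3 -m pendant 'ROWS' [FORCE]. ROWS is JSON, a list that holds one entry, the list of rows, each a list of 7 numbers: the turn, a rotation vector about the tool's x, y, z each as a share of 10 degrees, from -1 to 1, then the shift along the tool's x, y, z each as a share of 0.02 m, from -1 to 1, then the closure, from 0 (fully open) to 1 (shut). A call has 1 to 12 rows; each row shifts and turns the commanded pose from where the row before left it, along the tool's axes as they then stand; what a row does not reach is not made up. A row lasts 1/8 s, in which the tool goes at most 62.5 mm and 10.7 degrees, less where a joint would pass 70% of its speed; a pose out of reach is approached as far as the arm can. A call with a number of a shift or a turn outside -1 to 1 is refused whole. A call with a gripper value outside its range is refused whole. The fingers move at their own pace and stop on an object; FORCE is the grip in N (left out, the last holds). Time passes only in rows, so rows that do not move let the fingers close. It gives the time, the measured TCP pose, the force, the opening and the grip force at its end, in the units of the state.
- arm.state(): the state, without advancing time (a new reading comes with each control period).
- arm.snapshot(name): name is "side" or "top"; returns a dict with "pixels" (384x512x3 uint8, blue, green, red), "K" (3x3 intrinsics, pixels), "rvec" (rotation vector, rad) and "tvec" (3), from world to camera coordinates, as OpenCV has them. Camera axes: x right, y down, z forward; pixel columns grow to the right and rows downward; lengths in m; the calibration is good to about 2 mm. A picture is of the moment at which its call begins. There is no depth.
- arm.close_job(): hands the job in; it is judged then, once.
The state is a dict: "t": time; "q": joint angles; "qvel": joint speeds; "effort": joint torques, N m; "ee_pos": TCP position; "eef_rot": TCP orientation; "contact_force": force on the tool from outside, world axes, zero at the start; "torque": the same for the moment, N m; "opening": finger opening in m; "finger_force": force on a finger pad.
Only numpy, scipy, OpenCV 4.12 (cv2) and the standard library are available. Lean on these libraries where they do the work, as an engineer would, in place of code of your own. Each camera call takes 0.05 s, during which the arm holds its last target. There are 200 camera calls.

### The job

First clear the tins and the block off the wooden drying rack into the aluminium tray, while the slides are still in their stand. Then lean all the washed plywood slides side by side in the rack, each with its bottom edge on the rack's base and its top tipped back against the low slatted backrest, and last secure them by pushing the rod through the eyes in both end cheeks until its handle comes up against the outside of the cheek. Leave the bowl, the jar and the spoon where they are.

Things in the scene. Friction and masses are not known exactly. Their poses are not given: they have to be found in the camera images.
- rack: Fixed wooden drying rack. Origin: centre of underside. Base 10 mm thick, x -50 to 75, y -129 to 129 mm. Slatted backrest along y: front face at x = 0, 15 mm thick, top at z = 85 mm; slides stand on the base at +x of it and tip back to -x against its top edge. End cheeks 12 mm thick at y = +-111 mm, x -30 to 75, top z = 85 mm, each with a 20 mm eye along y at x = 62, z = 50 mm
- eye_left (a point): centre of the eye in the left (+y) cheek of the rack, 20 mm hole along the rack's y, 12 mm deep
- eye_right (a point): centre of the eye in the right (-y) cheek, same size, in line with the left one, 222 mm from it
- stand: fixed slotted wooden stand in which the washed slides stand upright: 210 mm (x) by 64 mm (y), 38 mm high, one slot 14 mm wide along x at y = 0, slot floor 10 mm above the worktop. Origin: centre of the underside
- board0: plywood mill slide, a flat board 10 mm thick (its x), 48 mm wide (its y), 130 mm tall (its z); origin at the middle of its bottom edge; stands upright in the stand at the start. Two or three are present
- board0_top (a point): middle of the top edge of that slide
- board1: plywood mill slide, a flat board 10 mm thick (its x), 48 mm wide (its y), 130 mm tall (its z); origin at the middle of its bottom edge; stands upright in the stand at the start. Two or three are present
- board1_top (a point): middle of the top edge of that slide
- board2: plywood mill slide, a flat board 10 mm thick (its x), 48 mm wide (its y), 130 mm tall (its z); origin at the middle of its bottom edge; stands upright in the stand at the start. Two or three are present
- board2_top (a point): middle of the top edge of that slide
- tray: shallow fixed aluminium tray, 160 mm (x) by 230 mm (y), walls 25 mm high and 4 mm thick, floor 4 to 5 mm thick. Origin: centre of the underside
- block: beech block 42 x 46 x 50 mm (x, y, z) with a dark hole mark on top; origin centre of the underside. Two or three of block and tins are present, standing on the rack at the start
- round_tin: round steel tin, 46 mm across the lid (44 mm below it), 50 mm high; origin centre of the underside
- square_tin: square aluminium tin, 44 mm across the lid (42 mm below it), 50 mm high; origin centre of the underside
- rod: retaining rod lying on the worktop: steel rod 12 mm across, 254 mm long along +x from the shoulder, with a flat wooden handle 70 mm long (x from -70 to 0), 30 mm wide (y), 12 mm high. Origin: at the shoulder (where the rod leaves the handle), on the underside, 6 mm below the rod's axis
- rod_tip (a point): free end of the rod, on its axis
- rod_handle (a point): middle of the rod's handle, on its axis, 35 mm behind the shoulder
- bowl: bystander: steel bowl 130 mm across; origin centre of the underside
- jar: bystander: amber glass jar 70 mm across, 110 mm high; origin centre of the underside
- spoon: bystander: wooden spoon 200 mm long, lying

How it is judged:
By the outcome, as a careful person would: the job done as asked, in the order asked, and still so for the second after the job is handed in, with the robot touching nothing.
Of board0, board1, board2 only 2 to 3 are there at a start; the rules pass over those that are not, and their reading is None.
Of block, round_tin, square_tin only 2 to 3 are there at a start; the rules pass over those that are not, and their reading is None.
At some moment in a run one of block, round_tin, square_tin, rod may be knocked a few centimetres aside while the robot is not near it.
It also fails if it takes over 208 s, if anything falls off the work surface, if the arm or the gripper's body presses on something with over 40 N, if the wrist force passes 120 N, or if a joint passes its speed limit or range.

## Working session

There is one attempt and no reset: what is moved stays moved. The work goes in short steps, Python scripts to look and compute and a shell command to move; the robot and the scene stay as the last step left them, time stands still between calls to the robot, and variables do not carry over. Pictures are saved under pics/ and viewed, at most 14 in all, crops included, and the job is handed in when it is done.

```bash
ls; mkdir -p pics
python3 - <<'E'
from bench import arm
import cv2,numpy as np
for n in("side","top"):
    s=arm.snapshot(n);cv2.imwrite(f"pics/{n}0.png",s["pixels"])
    R=cv2.Rodrigues(s["rvec"])[0];print(n,(-R.T@s["tvec"].ravel() if hasattr(s["tvec"],'ravel') else -R.T@np.array(s["tvec"])),R.round(3).tolist(),np.array(s["K"]).tolist())
print(arm.state())
E
```

```text
pics
side [ 0.31381767 -0.53814645  0.84712648] [[0.905, -0.426, -0.006], [-0.335, -0.704, -0.626], [0.262, 0.569, -0.779]] [[383.5588963111925, 0.0, 251.5270355979234], [0.0, 383.5588963111925, 189.15512204319054], [0.0, 0.0, 1.0]]
top [3.51012251e-01 4.84358913e-04 1.18725371e+00] [[-0.027, -1.0, -0.002], [-0.976, 0.027, -0.218], [0.218, -0.004, -0.976]] [[474.9902871048505, 0.0, 256.6314741107304], [0.0, 474.9902871048505, 190.52446505756748], [0.0, 0.0, 1.0]]
{'t': 0.1, 'q': array([ 1.06342792e+00,  4.91496298e-01,  1.55938835e+00, -1.24457466e-05,
        1.09166604e+00, -1.05599086e-01]), 'qvel': array([ 0.0003065 , -0.00297943, -0.00095801, -0.00087039,  0.0006483 ,
       -0.00096733]), 'effort': array([ 2.36348387e-03, -6.13622260e+01, -2.58607757e+01,  6.94108335e-02,
        4.69654449e-02, -5.39516873e-05]), 'ee_pos': array([0.24429538, 0.57507709, 0.23612207]), 'eef_rot': array([ 1.99533442e-01,  9.79890900e-01, -4.58363404e-04, -1.39260677e-04]), 'contact_force': array([ 0.06954326, -0.41908377, -0.98603665]), 'torque': array([ 0.03144653,  0.01051002, -0.04336614]), 'finger_force': 0.0, 'opening': 0.09526932565877484}
```

View pics/side0.png

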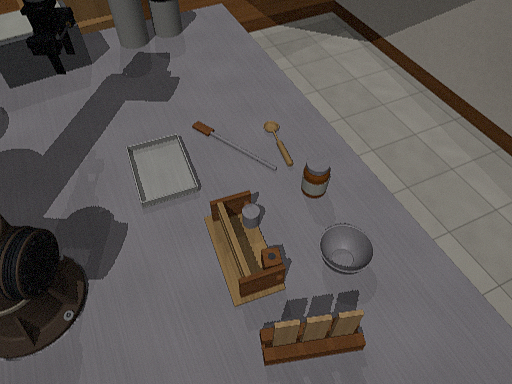

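View pics/top0.png

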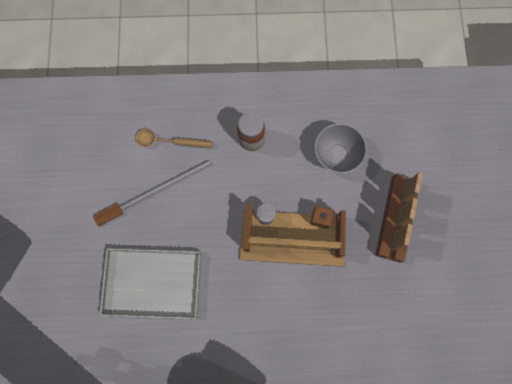

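Side shows the tray at (163,170), rod from (203,128) to (275,168), the rack with round tin (251,215) and block (271,260), and three slides in the stand (285–350,330). Top shows the same items: tin (265,213), block (322,216), stand (400,215). I'll enlarge the rack and stand.

```bash
cat > h.py <<'E'
from bench import arm
import cv2,numpy as np
class V:
    def __init__(s,n):
        d=arm.snapshot(n);s.im=d["pixels"];s.K=np.array(d["K"]);s.rv=np.array(d["rvec"]).ravel();s.t=np.array(d["tvec"]).ravel()
        s.R=cv2.Rodrigues(s.rv)[0];s.c=-s.R.T@s.t
    def ray(s,u,v): return s.R.T@np.linalg.solve(s.K,[u,v,1.])
    def at(s,u,v,z):
        d=s.ray(u,v);return s.c+d*(z-s.c[2])/d[2]
    def px(s,p): return cv2.projectPoints(np.array(p,float).reshape(-1,3),s.rv,s.t,s.K,None)[0].reshape(-1,2)
    def crop(s,x0,y0,x1,y1,k,name): cv2.imwrite("pics/"+name,cv2.resize(s.im[y0:y1,x0:x1],None,fx=k,fy=k,interpolation=cv2.INTER_CUBIC))
def tri(A,a,B,b):
    d=A.ray(*a);e=B.ray(*b);M=np.c_[d,-e];k=np.linalg.lstsq(M,B.c-A.c,rcond=None)[0]
    p,q=A.c+d*k[0],B.c+e*k[1];return (p+q)/2,np.linalg.norm(p-q)
def yaw(q):
    from scipy.spatial.transform import Rotation as Ro
    return Ro.from_quat(q).as_matrix()
E
python3 - <<'E'
from h import *
T=V("top");T.crop(235,165,435,275,4,"t1.png")
S=V("side");S.crop(195,180,375,370,3,"s1.png")
E
```

```text
(no output)
```

View pics/t1.png

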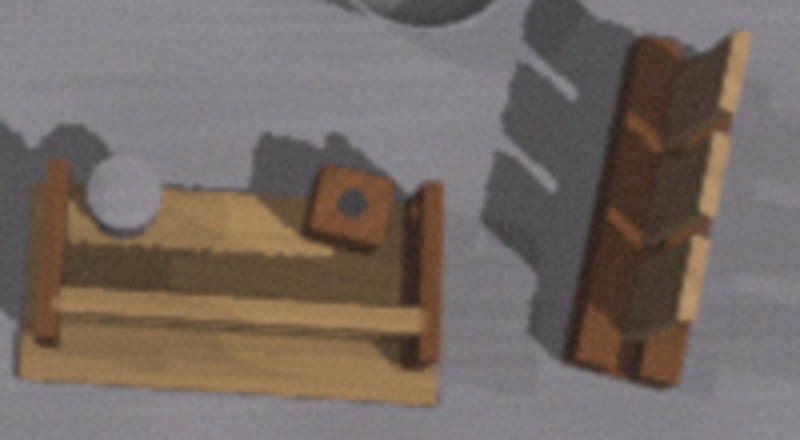

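View pics/s1.png

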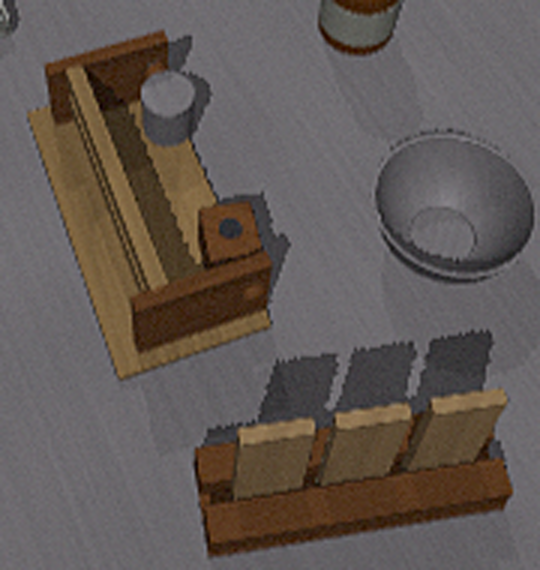

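t1/s1 crops: rack base front corners at crop (20,380),(437,403), cheek tops about (58,160)–(46,345) and (434,182)–(428,365), tin lid (124,192), hole mark (353,203). Slide top edges lie along x≈690–745. s1 shows three slides upright in the slot.

```bash
python3 - <<'E'
from h import *
T=V("top");S=V("side")
f=lambda x,y:((x+.5)/4+234.5,(y+.5)/4+164.5)
g=lambda x,y:((x+.5)/3+194.5,(y+.5)/3+179.5)
P=lambda n,p:print(n,np.round(np.array(p)*1000,1))
a=T.at(*f(20,380),.01);b=T.at(*f(437,403),.01);P("base",a);P("base",b);print(np.linalg.norm(a-b))
cs=[T.at(*f(*p),.085) for p in((50,160),(68,160),(35,345),(57,345),(425,182),(443,182),(418,365),(438,365))]
for c in cs:P("cheek",c)
P("tin",T.at(*f(124,192),.06));P("hole",T.at(*f(353,203),.06))
P("tinS",S.at(*g(168,92),.06));P("holeS",S.at(*g(230,229),.06))
P("cheekS nearR",S.at(*g(269,262),.085));P("cheekS",S.at(*g(133,297),.085));P("cheekS L",S.at(*g(165,33),.085))
P("baseS",S.at(*g(122,377),.01));P("baseS",S.at(*g(30,112),.01))
for n,t,s in(("s_far",(739,33),(505,395)),("s_mid",(716,135),(410,408)),("s_near",(697,237),(313,424))):
    p=T.at(*f(*t),.14);P(n,p);P(n+"S",S.at(*g(*s),.14))
for n,t,s in(("far1",(728,111),(433,405)),("mid1",(707,215),(334,418)),("near1",(688,318),(240,436))):
    p=T.at(*f(*t),.14);P(n,p);P(n+"S",S.at(*g(*s),.14))
# stand corners z=.038
for p in((640,37),(680,40),(570,362),(675,385)):P("stand",T.at(*f(*p),.038))
# masks
hsv=cv2.cvtColor(T.im,cv2.COLOR_BGR2HSV)
E
python3 - <<'E'
import sys;sys.path.insert(0,'.')
from h import *
T=V("top");S=V("side")
T.crop(85,125,225,330,2.8,"t2.png");S.crop(120,110,300,215,4,"s2.png")
E
```

```text
base [440.8  42.6  10. ]
base [ 419.8 -212.7   10. ]
0.25615173668740326
cheek [563.5  19.7  85. ]
cheek [563.2   9.1  85. ]
cheek [454.9  30.9  85. ]
cheek [454.6  18.2  85. ]
cheek [ 544.2 -200.7   85. ]
cheek [ 543.9 -211.3   85. ]
cheek [ 437.3 -189.6   85. ]
cheek [ 437.  -201.1   85. ]
tin [547.5 -23.9  60. ]
hole [ 537.  -161.2   60. ]
tinS [547.7 -24.6  60. ]
holeS [ 535.8 -162.4   60. ]
cheekS nearR [ 542.1 -210.7   85. ]
cheekS [ 441.1 -193.4   85. ]
cheekS L [564.1  15.7  85. ]
baseS [ 419.8 -215.2   10. ]
baseS [443.4  40.7  10. ]
s_far [ 615.5 -374.9  140. ]
s_farS [ 615.6 -378.8  140. ]
s_mid [ 556.8 -355.9  140. ]
s_midS [ 557.4 -360.4  140. ]
s_near [ 499.3 -339.6  140. ]
s_nearS [ 497.9 -343.3  140. ]
far1 [ 570.4 -364.   140. ]
far1S [ 571.3 -364.9  140. ]
mid1 [ 511.5 -346.4  140. ]
mid1S [ 511.5 -345.6  140. ]
near1 [ 454.6 -330.3  140. ]
near1S [ 453.7 -330.6  140. ]
stand [ 640.4 -349.4   38. ]
stand [ 637.8 -374.2   38. ]
stand [ 440.3 -289.1   38. ]
stand [ 424.9 -350.9   38. ]
```

View pics/t2.png

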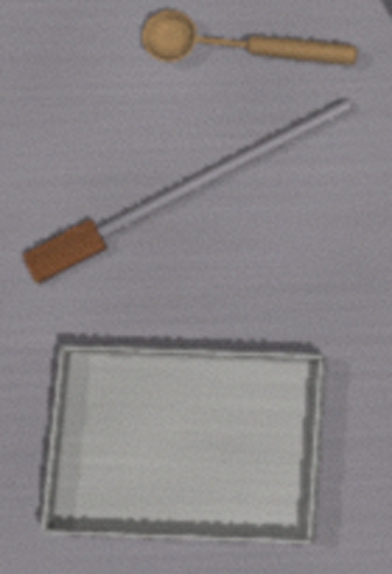

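t2 crop: tray rim corners at (62,348),(322,355),(310,540),(45,528); rod runs from handle end (30,265) over the shoulder (105,235) to the tip (348,103).

```bash
cat >> h.py <<'E'
RO=np.array([.479,-.0893]);RY=np.radians(-5.0)
def rack(x,y):
    c,s=np.cos(RY),np.sin(RY);return RO+np.array([c*x-s*y,s*x+c*y])
def torack(p):
    c,s=np.cos(RY),np.sin(RY);d=np.array(p[:2])-RO;return np.array([c*d[0]+s*d[1],-s*d[0]+c*d[1]])
def go(p,R=None):
    "tool-axis shift in row units from the measured pose to p; psi = heading of tool y, deg"
    s=arm.state();M=yaw(s["eef_rot"]) if R is None else R
    print("t",round(s["t"],1),"pos",s["ee_pos"].round(4),"psi",np.degrees(np.arctan2(M[1,1],M[0,1])).round(1),"tilt z",M[:,2].round(3),"open",round(s["opening"],4),"ff",round(s["finger_force"],1),"F",np.round(s["contact_force"],1),"-> shift",(M.T@(np.array(p)-s["ee_pos"])/.02).round(2))
def Rpsi(deg):
    a=np.radians(deg);return np.array([[-np.sin(a),np.cos(a),0],[np.cos(a),np.sin(a),0],[0,0,-1.]])
def mask(im,lo,hi,roi):
    h=cv2.cvtColor(im,cv2.COLOR_BGR2HSV);m=cv2.inRange(h,np.array(lo),np.array(hi));z=np.zeros_like(m);x0,y0,x1,y1=roi;z[y0:y1,x0:x1]=m[y0:y1,x0:x1];return z
def big(m):
    c,_=cv2.findContours(m,cv2.RETR_EXTERNAL,cv2.CHAIN_APPROX_NONE);return max(c,key=cv2.contourArea)
E
python3 - <<'E'
from h import *
T=V("top");S=V("side")
P=lambda n,p:print(n,np.round(np.array(p)*1000,1))
f=lambda x,y:((x+.5)/2.8+84.5,(y+.5)/2.8+124.5)
c=[T.at(*f(*p),.025) for p in((62,348),(322,355),(310,540),(45,528))]
for p in c:P("tray",p)
P("trayC",sum(c)/4)
P("hEnd",T.at(*f(30,265),.012));P("sh",T.at(*f(100,235),.012));P("tip",T.at(*f(348,103),.006));P("rodmid",T.at(*f(220,171),.008))
c=big(mask(T.im,(0,90,40),(25,255,255),(300,195,334,228)));r=cv2.minAreaRect(c);print("block",r)
h=cv2.cvtColor(T.im,cv2.COLOR_BGR2HSV)
for n,(x,y) in dict(handle=(108,214),board=(415,220),rackw=(290,257),block=(316,212),tin=(266,212),rod=(170,183),table=(60,120)).items():print(n,h[y,x])
print(torack([.5475,-.024]),torack([.5365,-.162]))
go([*rack(.0627,.0708),.16],Rpsi(-5))
E
```

```text
tray [474.5 365.8  25. ]
tray [462.1 139.1  25. ]
tray [306.6 149.4  25. ]
tray [322.6 373.9  25. ]
trayC [391.4 257.   25. ]
hEnd [550.7 401.5  12. ]
sh [576.3 339.9  12. ]
tip [695. 117.   6.]
rodmid [633.3 233.8   8. ]
block ((316.5, 216.5), (21.0, 33.0), 90.0)
handle [ 12 138 109]
board [132  10 127]
rackw [ 16 111 142]
block [ 11 134 122]
tin [135  14 142]
rod [135  14 142]
table [130  11 138]
[0.06254807 0.07102168] [ 0.06361742 -0.0674119 ]
t 0.5 pos [0.2444 0.5752 0.2366] psi -5.0 tilt z [ 0.  0. -1.] open 0.095 ff 0.0 F [-0.1  0.1  0. ] -> shift [-28.54  17.72   3.83]
```

```bash
python3 -m pendant '[[[0,0,1,0,0,0,0.37],[0,0,1,0,0,0,0.37],[0,0,1,0,0,0,0.37],[0,0,1,0,0,0,0.37],[0,0,1,0,0,0,0.37],[0,0,1,0,0,0,0.37],[0,0,1,0,0,0,0.37],[0,0,0.2,0,0,0,0.37],[0,0,0,0,0,0,0.37]]]' 30
```

```text
t: 1.62
ee_pos: [0.2444, 0.5752, 0.2366]
eef_rot: [0.736, 0.677, 0.0, -0.0]
contact_force: [-0.6, -0.7, -1.1]
opening: 0.06
finger_force: 0.0
```

```bash
A='echo'; python3 -m pendant '[[[0,0,0,-1,0.62,0,0.37],[0,0,0,-1,0.62,0,0.37],[0,0,0,-1,0.62,0,0.37],[0,0,0,-1,0.62,0,0.37],[0,0,0,-1,0.62,0,0.37],[0,0,0,-1,0.62,0,0.37],[0,0,0,-1,0.62,0,0.37],[0,0,0,-1,0.62,0,0.37],[0,0,0,-1,0.62,0,0.37],[0,0,0,-1,0.62,0,0.37],[0,0,0,-1,0.62,0,0.37],[0,0,0,-1,0.62,0,0.37]]]' >/dev/null
python3 -m pendant '[[[0,0,0,-1,0.62,0,0.37],[0,0,0,-1,0.62,0,0.37],[0,0,0,-1,0.62,0,0.37],[0,0,0,-1,0.62,0,0.37],[0,0,0,-1,0.62,0,0.37],[0,0,0,-1,0.62,0,0.37],[0,0,0,-1,0.62,0,0.37],[0,0,0,-1,0.62,0,0.37],[0,0,0,-1,0.62,0,0.37],[0,0,0,-1,0.62,0,0.37],[0,0,0,-1,0.62,0,0.37],[0,0,0,-1,0.62,0,0.37]]]' >/dev/null
python3 -m pendant '[[[0,0,0,-1,0.6,0.5,0.37],[0,0,0,-1,0.6,0.5,0.37],[0,0,0,-1,0.6,0.5,0.37],[0,0,0,-1,0.6,0.5,0.37],[0,0,0,-0.5,0.3,0.8,0.37],[0,0,0,0,0,0,0.37],[0,0,0,0,0,0,0.37]]]' >/dev/null
python3 - <<'E'
from h import *
go([*rack(.0627,.0708),.043])
E
```

```text
t 5.5 pos [ 0.5446 -0.0229  0.1807] psi -5.0 tilt z [-0.  0. -1.] open 0.0599 ff 0.0 F [-1.4 -0.6 -0.9] -> shift [-0.05  0.16  6.88]
```

```bash
python3 -m pendant '[[[0,0,0,-0.05,0.16,1,0.37],[0,0,0,0,0,1,0.37],[0,0,0,0,0,1,0.37],[0,0,0,0,0,1,0.37],[0,0,0,0,0,1,0.37],[0,0,0,0,0,1,0.37],[0,0,0,0,0,0.88,0.37],[0,0,0,0,0,0,0.37],[0,0,0,0,0,0,0.37],[0,0,0,0,0,0,0.65],[0,0,0,0,0,0,0.65],[0,0,0,0,0,0,0.65]]]' 30
python3 -m pendant '[[[0,0,0,0,0,0,0.65],[0,0,0,0,0,-1,0.65],[0,0,0,0,0,-1,0.65],[0,0,0,0,0,-1,0.65],[0,0,0,0,0,-1,0.65],[0,0,0,0,0,-1,0.65],[0,0,0,0,0,-1,0.65],[0,0,0,0,0,0,0.65]]]'
python3 - <<'E'
from h import *
go([.430,.30,.10]);S=V("side");cv2.imwrite("pics/s3.png",S.im)
E
```

```text
t: 7.0
ee_pos: [0.5482, -0.0246, 0.0436]
eef_rot: [0.737, 0.675, 0.0, 0.0]
contact_force: [0.1, 1.0, 5.2]
opening: 0.0449
finger_force: 30.0
t: 8.0
ee_pos: [0.5482, -0.0247, 0.1639]
eef_rot: [0.737, 0.675, 0.001, 0.001]
contact_force: [-0.0, -0.2, -2.6]
opening: 0.0451
finger_force: 30.0
t 8.0 pos [ 0.5482 -0.0247  0.1639] psi -5.0 tilt z [ 0.002 -0.    -1.   ] open 0.0451 ff 30.0 F [-0.  -0.2 -2.6] -> shift [15.65 -7.31  3.18]
```

View pics/s3.png

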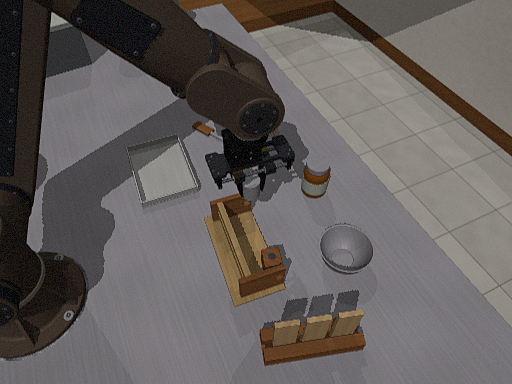

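The round tin is held at about (250,188), the rack has only the block left on it at (271,260), and the rest is unmoved.

```bash
python3 -m pendant '[[[0,0,0,1,-0.54,0,0.65],[0,0,0,1,-0.54,0,0.65],[0,0,0,1,-0.54,0,0.65],[0,0,0,1,-0.54,0,0.65],[0,0,0,1,-0.54,0,0.65],[0,0,0,1,-0.54,0,0.65],[0,0,0,1,-0.54,0,0.65],[0,0,0,1,-0.54,0,0.65],[0,0,0,1,-0.54,0,0.65],[0,0,0,1,-0.54,0,0.65],[0,0,0,1,-0.54,0,0.65],[0,0,0,1,-0.54,0,0.65]]]' >/dev/null
python3 -m pendant '[[[0,0,0,1,-0.54,0,0.65],[0,0,0,1,-0.54,0,0.65],[0,0,0,1,-0.54,0,0.65],[0,0,0,1,-0.54,0,0.65],[0,0,0,0.3,-0.2,0,0.65],[0,0,0,0,0,1,0.65],[0,0,0,0,0,1,0.65],[0,0,0,0,0,1,0.65],[0,0,0,0,0,1,0.65],[0,0,0,0,0,1,0.65],[0,0,0,0,0,0.5,0.65],[0,0,0,0,0,0,0.65]]]'
python3 - <<'E'
from h import *
go([.400,.315,.041])
E
```

```text
t: 11.05
ee_pos: [0.3999, 0.3155, 0.0527]
eef_rot: [0.737, 0.676, -0.001, -0.0]
contact_force: [-0.3, -0.3, -0.7]
opening: 0.0449
finger_force: 30.0
t 11.1 pos [0.3999 0.3155 0.0527] psi -5.0 tilt z [-0.001 -0.001 -1.   ] open 0.0449 ff 30.0 F [-0.3 -0.3 -0.7] -> shift [-0.02  0.01  0.58]
```

```bash
python3 -m pendant '[[[0,0,0,0,0,0.55,0.65],[0,0,0,0,0,0,0.65],[0,0,0,0,0,0,0.37],[0,0,0,0,0,0,0.37],[0,0,0,0,0,0,0.37],[0,0,0,0,0,-1,0.37],[0,0,0,0,0,-1,0.37],[0,0,0,0,0,-1,0.37],[0,0,0,0,0,-1,0.37],[0,0,0,0,0,-1,0.37],[0,0,0,0,0,-1,0.37],[0,0,0,0,0,0,0.37]]]'
python3 - <<'E'
from h import *
T=V("top");S=V("side")
for V_,roi,b in((T,(300,190,345,235),0),(S,(250,235,292,275),0)):
    roi_im=V_.im[roi[1]:roi[3],roi[0]:roi[2]];h=cv2.cvtColor(roi_im,cv2.COLOR_BGR2HSV)
    # dark hole: low saturation, dark
    m=cv2.inRange(h,np.array((0,0,0)),np.array((180,90,75)));c,_=cv2.findContours(m,cv2.RETR_EXTERNAL,cv2.CHAIN_APPROX_NONE)
    for k in c:
        if 8<cv2.contourArea(k)<80:
            M=cv2.moments(k);u,v=M["m10"]/M["m00"]+roi[0],M["m01"]/M["m00"]+roi[1];p=V_.at(u,v,.06);print(cv2.contourArea(k),u,v,p,torack(p))
go([.5365,-.1618,.16],Rpsi(-13))
E
```

```text
t: 12.55
ee_pos: [0.4007, 0.3159, 0.1632]
eef_rot: [0.737, 0.675, 0.001, 0.0]
contact_force: [0.9, 0.3, -0.2]
opening: 0.0594
finger_force: 0.0
14.5 322.71264367816093 215.16091954022988 [ 0.53750065 -0.16084524  0.06      ] [ 0.06451362 -0.06617432]
32.0 271.265625 255.82291666666666 [ 0.53588233 -0.16194659  0.06      ] [ 0.06299744 -0.06741253]
t 12.7 pos [0.4001 0.3155 0.1617] psi -13.0 tilt z [ 0.  0. -1.] open 0.0602 ff 0.0 F [-0.3  0.2 -0. ] -> shift [-21.72  12.01   0.08]
```

```bash
python3 -m pendant '[[[0,0,0.8,0,0,0,0.37],[0,0,0,-1,0.55,0,0.37],[0,0,0,-1,0.55,0,0.37],[0,0,0,-1,0.55,0,0.37],[0,0,0,-1,0.55,0,0.37],[0,0,0,-1,0.55,0,0.37],[0,0,0,-1,0.55,0,0.37],[0,0,0,-1,0.55,0,0.37],[0,0,0,-1,0.55,0,0.37],[0,0,0,-1,0.55,0,0.37],[0,0,0,-1,0.55,0,0.37],[0,0,0,-1,0.55,0,0.37]]]' >/dev/null
python3 -m pendant '[[[0,0,0,-1,0.55,0,0.37],[0,0,0,-1,0.55,0,0.37],[0,0,0,-1,0.55,0,0.37],[0,0,0,-1,0.55,0,0.37],[0,0,0,-1,0.55,0,0.37],[0,0,0,-1,0.55,0,0.37],[0,0,0,-1,0.55,0,0.37],[0,0,0,-1,0.55,0,0.37],[0,0,0,-1,0.55,0,0.37],[0,0,0,-1,0.6,0,0.37],[0,0,0,-0.7,0.4,0,0.37],[0,0,0,0,0,0,0.37]]]' >/dev/null
python3 - <<'E'
from h import *
go([.5366,-.1616,.043])
E
```

```text
t 15.7 pos [ 0.5365 -0.1623  0.1618] psi -13.1 tilt z [-0.  0. -1.] open 0.0599 ff 0.0 F [-0.8 -0.3 -0.7] -> shift [ 0.03 -0.    5.94]
```

```bash
python3 -m pendant '[[[0,0,0,0,0,1,0.37],[0,0,0,0,0,1,0.37],[0,0,0,0,0,1,0.37],[0,0,0,0,0,1,0.37],[0,0,0,0,0,1,0.37],[0,0,0,0,0,0.94,0.37],[0,0,0,0,0,0,0.37],[0,0,0,0,0,0,0.7],[0,0,0,0,0,0,0.7],[0,0,0,0,0,0,0.7],[0,0,0,0,0,0,0.7]]]' 30
python3 -m pendant '[[[0,0,0,0,0,-1,0.7],[0,0,0,0,0,-1,0.7],[0,0,0,0,0,-1,0.7],[0,0,0,0,0,-1,0.7],[0,0,0,0,0,-1,0.7],[0,0,0,0,0,-1,0.7],[0,0,0,0.96,-0.63,0,0.7],[0,0,0,0.96,-0.63,0,0.7],[0,0,0,0.96,-0.63,0,0.7],[0,0,0,0.96,-0.63,0,0.7],[0,0,0,0.96,-0.63,0,0.7],[0,0,0,0.96,-0.63,0,0.7]]]'
python3 -m pendant '[[[0,0,0,0.96,-0.63,0,0.7],[0,0,0,0.96,-0.63,0,0.7],[0,0,0,0.96,-0.63,0,0.7],[0,0,0,0.96,-0.63,0,0.7],[0,0,0,0.96,-0.63,0,0.7],[0,0,0,0.96,-0.63,0,0.7],[0,0,0,0.96,-0.63,0,0.7],[0,0,0,0.96,-0.63,0,0.7],[0,0,0,0.96,-0.63,0,0.7],[0,0,0,0.96,-0.63,0,0.7],[0,0,0,0.96,-0.63,0,0.7],[0,0,0,0,0,0,0.7]]]'
python3 - <<'E'
from h import *
go([.400,.205,.040])
E
```

```text
t: 17.02
ee_pos: [0.5367, -0.1613, 0.044]
eef_rot: [0.783, 0.622, 0.0, 0.0]
contact_force: [0.3, 0.5, 6.0]
opening: 0.0425
finger_force: 29.6
t: 18.52
ee_pos: [0.4879, -0.0303, 0.163]
eef_rot: [0.783, 0.623, -0.0, -0.0]
contact_force: [0.2, 0.1, -1.5]
opening: 0.0424
finger_force: 29.6
t: 20.02
ee_pos: [0.4, 0.2063, 0.1631]
eef_rot: [0.782, 0.623, -0.0, -0.0]
contact_force: [-0.2, -0.7, -1.1]
opening: 0.0424
finger_force: 29.6
t 20.0 pos [0.4    0.2063 0.1631] psi -12.9 tilt z [-0. -0. -1.] open 0.0424 ff 29.6 F [-0.2 -0.7 -1.1] -> shift [-0.06  0.01  6.16]
```

```bash
python3 -m pendant '[[[0,0,0,0,0,1,0.7],[0,0,0,0,0,1,0.7],[0,0,0,0,0,1,0.7],[0,0,0,0,0,1,0.7],[0,0,0,0,0,1,0.7],[0,0,0,0,0,1,0.7],[0,0,0,0,0,0.1,0.7],[0,0,0,0,0,0,0.7],[0,0,0,0,0,0,0.37],[0,0,0,0,0,0,0.37],[0,0,0,0,0,0,0.37]]]'
python3 -m pendant '[[[0,0,0,0,0,-1,0.37],[0,0,0,0,0,-1,0.37],[0,0,0,0,0,-1,0.37],[0,0,0,0,0,-1,0.37],[0,0,0,0,0,-1,0.37],[0,0,0,0,0,-1,0.37],[0,0,0,0,0,-1,0.37],[0,0,0,0,0,-1,0.37],[0,0,0,0,0,-1,0.37],[0,0,0,0,0,-1,0.37],[0,0,0,0,0,0,0.37]]]'
python3 - <<'E'
from h import *
T=V("top");S=V("side");cv2.imwrite("pics/t4.png",T.im)
# light-wood board tops/faces
for n,W,roi in(("T",T,(395,165,430,250)),("S",S,(260,300,370,360))):
    h=cv2.cvtColor(W.im,cv2.COLOR_BGR2HSV)
    sub=W.im[roi[1]:roi[3],roi[0]:roi[2]]
    m=cv2.inRange(h,np.array((14,60,150)),np.array((30,200,255)))
    z=np.zeros_like(m);z[roi[1]:roi[3],roi[0]:roi[2]]=m[roi[1]:roi[3],roi[0]:roi[2]]
    for k in cv2.findContours(z,cv2.RETR_EXTERNAL,cv2.CHAIN_APPROX_NONE)[0]:
        if cv2.contourArea(k)>15:
            r=cv2.minAreaRect(k);print(n,cv2.contourArea(k),np.round(r[0],1),np.round(r[1],1),round(r[2],1),W.at(*r[0],.14).round(4))
E
```

```text
t: 21.4
ee_pos: [0.4013, 0.205, 0.0416]
eef_rot: [0.783, 0.622, 0.0, 0.0]
contact_force: [0.9, 1.1, 0.1]
opening: 0.0598
finger_force: 0.0
t: 22.78
ee_pos: [0.4014, 0.2051, 0.2422]
eef_rot: [0.783, 0.622, 0.001, 0.0]
contact_force: [-0.4, 0.1, 0.1]
opening: 0.06
finger_force: 0.0
T 63.5 [407.9 234.1] [ 4.1 20.6] 11.3 [ 0.4767 -0.3352  0.14  ]
T 61.5 [413.2 208. ] [ 3.9 20.4] 11.3 [ 0.5348 -0.3528  0.14  ]
T 59.0 [418.3 182.5] [ 4.1 19.6] 10.3 [ 0.5932 -0.3701  0.14  ]
S 25.0 [279.5 324.3] [3.9 9.7] 80.5 [ 0.4624 -0.3331  0.14  ]
```

View pics/t4.png

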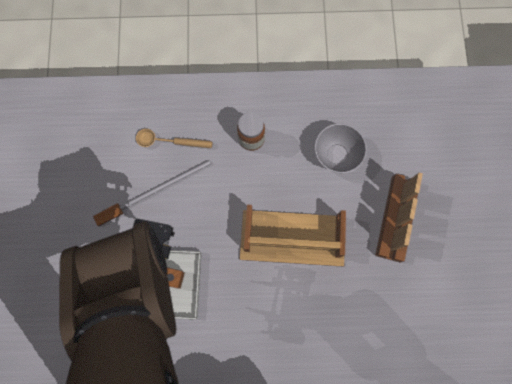

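Rack is now clear; block is in the tray at (175,277), rod and bystanders unmoved. Slide tops lie at (408,234), (413,208), (418,182) in the top view.

```bash
python3 -m pendant '[[[0,0,-1,0,1,0,0.58],[0,0,-1,0,1,0,0.58],[0,0,-1,0.3,1,0,0.58],[0,0,-1,0,0,0,0.58],[0,0,-1,0,0,0,0.58],[0,0,-1,0,0,0,0.58],[0,0,-1,0,0,0,0.58],[0,0,-1,0,0,0,0.58],[0,0,-0.63,0,0,0,0.58],[0,0,0,0,0,0,0.58]]]'
python3 -m pendant '[[[0,0,0,-0.3,-1,0,0.58],[0,0,0,-0.3,-1,0,0.58],[0,0,0,-0.3,-1,0,0.58],[0,0,0,-0.3,-1,0,0.58],[0,0,0,-0.3,-1,0,0.58],[0,0,0,-0.3,-1,0,0.58],[0,0,0,-0.3,-1,0,0.58],[0,0,0,-0.3,-1,0,0.58],[0,0,0,-0.3,-1,0,0.58],[0,0,0,-0.3,-1,0,0.58],[0,0,0,-0.3,-1,0,0.58],[0,0,0,-0.3,-1,0,0.58]]]'
python3 - <<'E'
from h import *
go([.4767,-.3352,.2])
E
```

```text
t: 24.12
ee_pos: [0.4595, 0.2077, 0.2402]
eef_rot: [0.146, 0.989, -0.0, -0.001]
contact_force: [0.6, -1.0, -0.2]
opening: 0.0398
finger_force: 0.0
t: 25.62
ee_pos: [0.4594, -0.0434, 0.2407]
eef_rot: [0.147, 0.989, 0.0, -0.0]
contact_force: [0.3, 0.7, 0.2]
opening: 0.0398
finger_force: 0.0
t 25.6 pos [ 0.4594 -0.0434  0.2407] psi 73.1 tilt z [-0.001  0.    -1.   ] open 0.0398 ff 0.0 F [0.3 0.7 0.2] -> shift [ -5.07 -13.71   2.03]
```

```bash
python3 -m pendant '[[[0,0,0,-0.37,-1,0,0.58],[0,0,0,-0.37,-1,0,0.58],[0,0,0,-0.37,-1,0,0.58],[0,0,0,-0.37,-1,0,0.58],[0,0,0,-0.37,-1,0,0.58],[0,0,0,-0.37,-1,0,0.58],[0,0,0,-0.37,-1,0,0.58],[0,0,0,-0.37,-1,0,0.58],[0,0,0,-0.37,-1,0,0.58],[0,0,0,-0.37,-1,0,0.58],[0,0,0,-0.37,-1,0,0.58],[0,0,0,-0.37,-1,0,0.58]]]' >/dev/null
python3 -m pendant '[[[0,0,0,-0.37,-1,0.5,0.58],[0,0,0,-0.3,-0.71,0.5,0.58],[0,0,0,0,0,1,0.58],[0,0,0,0,0,0,0.58],[0,0,0,0,0,0,0.58]]]'
python3 - <<'E'
from h import *
go([.4767,-.3352,.128])
E
```

```text
t: 27.75
ee_pos: [0.4788, -0.3349, 0.2014]
eef_rot: [0.145, 0.989, 0.0, 0.0]
contact_force: [0.3, 0.4, -0.0]
opening: 0.0403
finger_force: 0.0
t 27.8 pos [ 0.4788 -0.3349  0.2014] psi 73.3 tilt z [ 0.  0. -1.] open 0.0403 ff 0.0 F [ 0.3  0.4 -0. ] -> shift [ 0.1  -0.05  3.67]
```

```bash
python3 -m pendant '[[[0,0,0,0.1,-0.05,1,0.58],[0,0,0,0,0,1,0.58],[0,0,0,0,0,1,0.58],[0,0,0,0,0,0.67,0.58],[0,0,0,0,0,0,0.58],[0,0,0,0,0,0,1],[0,0,0,0,0,0,1],[0,0,0,0,0,0,1],[0,0,0,0,0,0,1],[0,0,0,0,0,0,1]]]' 40
python3 -m pendant '[[[0,0,0,0,0,-1,1],[0,0,0,0,0,-1,1],[0,0,0,0,0,-1,1],[0,0,0,0,0,-1,1],[0,0,0,0,0,-1,1],[0,0,0,0,0,-1,1],[0,0,0,0,0,-1,1],[0,0,0,0,0,0,1]]]'
python3 - <<'E'
from h import *
go([*rack(0,.062),.27],Rpsi(-5));T=V("side");T.crop(230,230,400,370,3,"s5.png")
E
```

```text
t: 29.0
ee_pos: [0.4765, -0.3352, 0.1281]
eef_rot: [0.145, 0.989, -0.0, 0.0]
contact_force: [-0.7, -0.1, 3.2]
opening: 0.01
finger_force: 40.0
t: 30.0
ee_pos: [0.4767, -0.3354, 0.2687]
eef_rot: [0.145, 0.989, -0.001, 0.001]
contact_force: [-0.5, 0.0, -0.3]
opening: 0.0096
finger_force: 40.0
t 30.0 pos [ 0.4767 -0.3354  0.2687] psi -5.0 tilt z [ 0.  0. -1.] open 0.0096 ff 40.0 F [-0.5  0.  -0.3] -> shift [15.37 -0.96 -0.06]
```

View pics/s5.png

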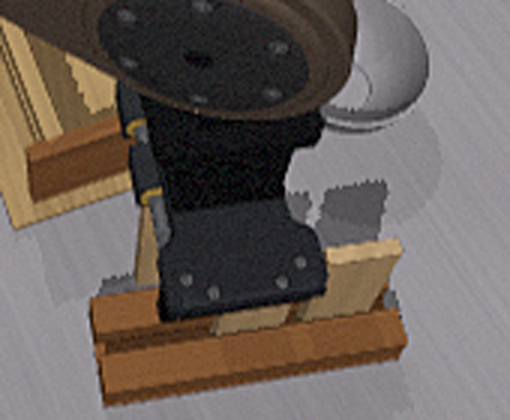

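The slide hangs from the gripper (edge at crop (147,245)), and the other two are still in the stand.

```bash
python3 -m pendant '[[[0,0,1,0,0,0,1],[0,0,1,0,0,0,1],[0,0,1,0,0,0,1],[0,0,1,0,0,0,1],[0,0,1,0,0,0,1],[0,0,1,0,0,0,1],[0,0,1,0,0,0,1],[0,0,0.83,0,0,0,1],[0,0,0,0.3,0,0,1],[0,0,0,1,0,0,1],[0,0,0,1,0,0,1],[0,0,0,1,0,0,1]]]' >/dev/null
python3 -m pendant '[[[0,0,0,1,0,0,1],[0,0,0,1,0,0,1],[0,0,0,1,0,0,1],[0,0,0,1,0,0,1],[0,0,0,1,0,0,1],[0,0,0,1,0,0,1],[0,0,0,1,0,0,1],[0,0,0,1,0,0,1],[0,0,0,1,0,0,1],[0,0,0,1,0,0,1],[-1,0,0,1,0,0,1],[-0.5,0,0,1,0,0,1]]]' >/dev/null
python3 -m pendant '[[[0,0,0,0,0,0,1],[0,0,0,0,0,0,1]]]' >/dev/null
python3 - <<'E'
from h import *
go([*rack(0,.062),.16])
go([*rack(-.003,.062),.128])
E
```

```text
t 33.3 pos [ 0.5036 -0.0304  0.2681] psi -5.0 tilt z [ 0.257 -0.023 -0.966] open 0.0098 ff 40.0 F [ 0.9 -0.5  0.4] -> shift [ 0.06 -2.33  4.97]
t 33.3 pos [ 0.5036 -0.0304  0.2681] psi -5.0 tilt z [ 0.257 -0.023 -0.966] open 0.0098 ff 40.0 F [ 0.9 -0.5  0.4] -> shift [ 0.06 -2.89  6.48]
```

```bash
python3 -m pendant '[[[0,0,0,0.06,-0.47,1,1],[0,0,0,0,-0.47,1,1],[0,0,0,0,-0.47,1,1],[0,0,0,0,-0.46,1,1],[0,0,0,0,-0.46,0.97,1],[0,0,0,0,0,0,1],[0,0,0,0,-0.2,0.5,1],[0,0,0,0,-0.2,0.5,1],[0,0,0,0,0,0,1]]]'
python3 - <<'E'
from h import *
go([*rack(-.003,.062),.128]);S=V("side");S.crop(190,170,310,310,4,"s6.png")
E
```

```text
t: 34.42
ee_pos: [0.4813, -0.0272, 0.1377]
eef_rot: [0.731, 0.67, 0.088, 0.096]
contact_force: [0.2, -0.4, -0.4]
opening: 0.0098
finger_force: 40.0
t 34.4 pos [ 0.4813 -0.0272  0.1377] psi -5.0 tilt z [ 0.257 -0.022 -0.966] open 0.0098 ff 40.0 F [ 0.2 -0.4 -0.4] -> shift [-0.   -0.12  0.47]
```

View pics/s6.png

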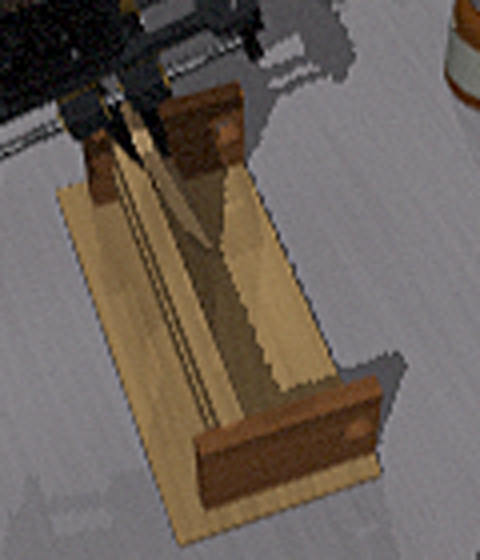

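The slide is held tilted, with its lower corner at crop (208,245) ahead of the backrest and clear of it.

```bash
python3 -m pendant '[[[0,0,0,0,-0.12,0.47,1],[0,0,0,0,0,0,1],[0,0,0,0,-0.02,0.08,1],[0,0,0,0,0,0,1]]]'
python3 -m pendant '[[[0,0,0,0,0,0,0.75],[0,0,0,0,0,0,0.75],[0,0,0,0,0,0,0.75],[0,0,0,0,0,-1,0.75],[0,0,0,0,0,-1,0.75],[0,0,0,0,0,-1,0.75],[0,0,0,0,0,-1,0.75],[0,0,0,0,0,-1,0.75],[0,0,0,0,0,-1,0.75],[1,0,0,0,0,0,0.58],[0.5,0,0,0,0,0,0.58],[0,0,0,0,0,0,0.58]]]'
python3 - <<'E'
from h import *
S=V("side");S.crop(190,170,310,310,4,"s7.png")
go([.5348,-.3528,.25],Rpsi(73.3))
E
```

```text
t: 34.98
ee_pos: [0.4817, -0.0272, 0.127]
eef_rot: [0.731, 0.67, 0.088, 0.096]
contact_force: [0.2, -1.4, -0.7]
opening: 0.0097
finger_force: 40.0
t: 36.48
ee_pos: [0.4514, -0.0246, 0.2426]
eef_rot: [0.737, 0.676, 0.0, 0.0]
contact_force: [-0.1, 0.0, -0.2]
opening: 0.0393
finger_force: 0.0
t 36.5 pos [ 0.4508 -0.0245  0.2425] psi 73.3 tilt z [ 0.  0. -1.] open 0.0396 ff 0.0 F [-0.1 -0.6  0.6] -> shift [ -8.74 -14.52  -0.37]
```

View pics/s7.png

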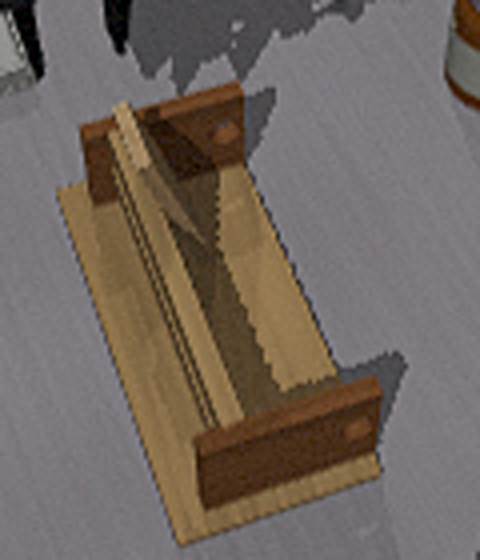

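The first slide leans on the backrest, stable, at the left cheek. Next, the middle one.

```bash
python3 -m pendant '[[[0,0,-1,0,0,0,0.58],[0,0,-1,0,0,0,0.58],[0,0,-1,0,0,0,0.58],[0,0,-1,0,0,0,0.58],[0,0,-1,0,0,0,0.58],[0,0,-1,0,0,0,0.58],[0,0,-1,0,0,0,0.58],[0,0,-0.83,0,0,0,0.58],[0,0,0,-0.6,-1,0,0.58],[0,0,0,-0.6,-1,0,0.58],[0,0,0,-0.6,-1,0,0.58],[0,0,0,-0.6,-1,0,0.58]]]' >/dev/null
python3 -m pendant '[[[0,0,0,-0.6,-1,0,0.58],[0,0,0,-0.6,-1,0,0.58],[0,0,0,-0.6,-1,0,0.58],[0,0,0,-0.6,-1,0,0.58],[0,0,0,-0.6,-1,0,0.58],[0,0,0,-0.6,-1,0,0.58],[0,0,0,-0.6,-1,0,0.58],[0,0,0,-0.6,-1,0,0.58],[0,0,0,-0.6,-1,0,0.58],[0,0,0,-0.6,-1,0,0.58],[0,0,0,-0.3,-0.5,0,0.58],[0,0,0,0,0,0,0.58]]]' >/dev/null
python3 - <<'E'
from h import *
go([.5348,-.3528,.128])
S=V("side");T=V("top")
W=S;h=cv2.cvtColor(T.im,cv2.COLOR_BGR2HSV)
m=mask(T.im,(14,60,150),(30,200,255),(395,165,432,250))
for k in cv2.findContours(m,cv2.RETR_EXTERNAL,cv2.CHAIN_APPROX_NONE)[0]:
    if cv2.contourArea(k)>15: r=cv2.minAreaRect(k);print(cv2.contourArea(k),T.at(*r[0],.14).round(4))
E
```

```text
t 39.5 pos [ 0.5339 -0.3529  0.2425] psi 73.2 tilt z [-0.  0. -1.] open 0.0402 ff 0.0 F [-0.1  0.  -0.7] -> shift [-0.04  0.01  5.73]
39.0 [ 0.5278 -0.3503  0.14  ]
```

```bash
python3 -m pendant '[[[0,0,0,0,0,1,0.58],[0,0,0,0,0,1,0.58],[0,0,0,0,0,1,0.58],[0,0,0,0,0,1,0.58],[0,0,0,0,0,1,0.58],[0,0,0,0,0,0.73,0.58],[0,0,0,0,0,0,0.58],[0,0,0,0,0,0,1],[0,0,0,0,0,0,1],[0,0,0,0,0,0,1],[0,0,0,0,0,0,1],[0,0,0,0,0,0,1]]]' 40
python3 -m pendant '[[[0,0,0,0,0,-1,1],[0,0,0,0,0,-1,1],[0,0,0,0,0,-1,1],[0,0,0,0,0,-1,1],[0,0,0,0,0,-1,1],[0,0,0,0,0,-1,1],[0,0,0,0,0,-1,1],[0,0,1,0,0,0,1],[0,0,1,0,0,0,1],[0,0,1,0,0,0,1],[0,0,1,0,0,0,1],[0,0,1,0,0,0,1]]]'
python3 -m pendant '[[[0,0,1,0,0,0,1],[0,0,1,0,0,0,1],[0,0,0.83,0,0,0,1],[0,0,0,1,-0.2,0,1],[0,0,0,1,-0.2,0,1],[0,0,0,1,-0.2,0,1],[0,0,0,1,-0.2,0,1],[0,0,0,1,-0.2,0,1],[0,0,0,1,-0.2,0,1],[0,0,0,1,-0.2,0,1],[0,0,0,1,-0.2,0,1],[0,0,0,1,-0.2,0,1]]]'
python3 -m pendant '[[[0,0,0,1,-0.2,0,1],[0,0,0,1,-0.2,0,1],[0,0,0,1,-0.2,0,1],[-1,0,0,0.9,0,0,1],[-0.5,0,0,0,0,0,1],[0,0,0,0,0,0,1]]]'
python3 - <<'E'
from h import *
go([*rack(0,0),.16])
go([*rack(-.003,0),.128])
E
```

```text
t: 41.12
ee_pos: [0.5341, -0.3524, 0.1286]
eef_rot: [0.145, 0.989, -0.0, 0.0]
contact_force: [-0.9, 0.8, 2.9]
opening: 0.0098
finger_force: 40.0
t: 42.62
ee_pos: [0.5339, -0.3523, 0.2681]
eef_rot: [0.552, 0.834, 0.0, -0.0]
contact_force: [-0.0, 1.2, -1.2]
opening: 0.0097
finger_force: 40.0
t: 44.12
ee_pos: [0.5137, -0.1685, 0.2683]
eef_rot: [0.737, 0.675, 0.0, -0.0]
contact_force: [0.4, 0.5, -1.1]
opening: 0.0099
finger_force: 40.0
t: 44.88
ee_pos: [0.5079, -0.0903, 0.2686]
eef_rot: [0.731, 0.67, 0.088, 0.096]
contact_force: [0.4, -0.5, -0.9]
opening: 0.0098
finger_force: 40.0
t 44.9 pos [ 0.5079 -0.0903  0.2686] psi -5.0 tilt z [ 0.257 -0.022 -0.966] open 0.0098 ff 40.0 F [ 0.4 -0.5 -0.9] -> shift [-0.08 -2.8   4.87]
t 44.9 pos [ 0.5079 -0.0903  0.2686] psi -5.0 tilt z [ 0.257 -0.022 -0.966] open 0.0098 ff 40.0 F [ 0.4 -0.5 -0.9] -> shift [-0.08 -3.36  6.38]
```

```bash
python3 -m pendant '[[[0,0,0,-0.08,-0.56,1,1],[0,0,0,0,-0.56,1,1],[0,0,0,0,-0.56,1,1],[0,0,0,0,-0.56,1,1],[0,0,0,0,-0.56,0.87,1],[0,0,0,0,-0.3,0.75,1],[0,0,0,0,-0.26,0.75,1],[0,0,0,0,0,0.08,1],[0,0,0,0,0,0,1]]]'
python3 -m pendant '[[[0,0,0,0,0,0,0.75],[0,0,0,0,0,0,0.75],[0,0,0,0,0,0,0.75],[0,0,0,0,0,-1,0.75],[0,0,0,0,0,-1,0.75],[0,0,0,0,0,-1,0.75],[0,0,0,0,0,-1,0.75],[0,0,0,0,0,-1,0.75],[0,0,0,0,0,-1,0.75],[1,0,0,0,0,0,0.58],[0.5,0,0,0,0,0,0.58],[0,0,0,0,0,0,0.58]]]'
python3 - <<'E'
from h import *
go([.5932,-.3701,.25],Rpsi(73.3))
E
```

```text
t: 46.0
ee_pos: [0.4778, -0.0899, 0.1261]
eef_rot: [0.731, 0.67, 0.088, 0.095]
contact_force: [-0.5, -0.0, -1.0]
opening: 0.0096
finger_force: 40.0
t: 47.5
ee_pos: [0.4469, -0.0872, 0.242]
eef_rot: [0.737, 0.676, 0.0, 0.0]
contact_force: [-0.5, -0.3, 0.0]
opening: 0.0395
finger_force: 0.0
t 47.5 pos [ 0.4469 -0.0872  0.242 ] psi 73.3 tilt z [ 0.  0. -1.] open 0.0395 ff 0.0 F [-0.5 -0.3  0. ] -> shift [-11.07 -11.44  -0.4 ]
```

```bash
python3 -m pendant '[[[0,0,-1,0,0,0,0.58],[0,0,-1,0,0,0,0.58],[0,0,-1,0,0,0,0.58],[0,0,-1,0,0,0,0.58],[0,0,-1,0,0,0,0.58],[0,0,-1,0,0,0,0.58],[0,0,-1,0,0,0,0.58],[0,0,-0.83,0,0,0,0.58],[0,0,0,-0.97,-1,0,0.58],[0,0,0,-0.97,-1,0,0.58],[0,0,0,-0.97,-1,0,0.58],[0,0,0,-0.97,-1,0,0.58]]]' >/dev/null
python3 -m pendant '[[[0,0,0,-0.97,-1,0,0.58],[0,0,0,-0.97,-1,0,0.58],[0,0,0,-0.97,-1,0,0.58],[0,0,0,-0.97,-1,0,0.58],[0,0,0,-0.97,-1,0,0.58],[0,0,0,-0.97,-1,0,0.58],[0,0,0,-0.97,-1,0,0.58],[0,0,0,-0.4,-0.44,0,0.58],[0,0,0,0,0,0,0.58],[0,0,0,0,0,0,0.58]]]' >/dev/null
python3 - <<'E'
from h import *
go([.5932,-.3701,.128])
S=V("side");cv2.imwrite("pics/s8.png",S.im)
E
```

```text
t 50.2 pos [ 0.5921 -0.3692  0.2423] psi 73.3 tilt z [ 0.  0. -1.] open 0.0397 ff 0.0 F [ 0.6  0.4 -0.4] -> shift [-0.06 -0.03  5.72]
```

View pics/s8.png

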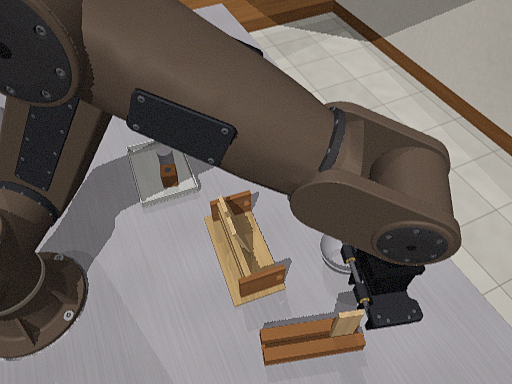

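Two slides lean in the rack at (228,215) and (235,240); tin and block stand in the tray at (166,160); the last slide is in the stand at (347,323).

```bash
python3 -m pendant '[[[0,0,0,-0.06,-0.03,1,0.58],[0,0,0,0,0,1,0.58],[0,0,0,0,0,1,0.58],[0,0,0,0,0,1,0.58],[0,0,0,0,0,1,0.58],[0,0,0,0,0,0.72,0.58],[0,0,0,0,0,0,0.58],[0,0,0,0,0,0,1],[0,0,0,0,0,0,1],[0,0,0,0,0,0,1],[0,0,0,0,0,0,1],[0,0,0,0,0,0,1]]]' 40
python3 -m pendant '[[[0,0,0,0,0,-1,1],[0,0,0,0,0,-1,1],[0,0,0,0,0,-1,1],[0,0,0,0,0,-1,1],[0,0,0,0,0,-1,1],[0,0,0,0,0,-1,1],[0,0,0,0,0,-1,1],[0,0,1,0,0,0,1],[0,0,1,0,0,0,1],[0,0,1,0,0,0,1],[0,0,1,0,0,0,1],[0,0,1,0,0,0,1]]]'
python3 -m pendant '[[[0,0,1,0,0,0,1],[0,0,1,0,0,0,1],[0,0,0.83,0,0,0,1],[0,0,0,1,-0.5,0,1],[0,0,0,1,-0.5,0,1],[0,0,0,1,-0.5,0,1],[0,0,0,1,-0.5,0,1],[0,0,0,1,-0.5,0,1],[0,0,0,1,-0.5,0,1],[0,0,0,1,-0.5,0,1],[0,0,0,1,-0.5,0,1],[0,0,0,1,-0.5,0,1]]]'
python3 -m pendant '[[[0,0,0,1,-0.5,0,1],[-1,0,0,0.4,0,0,1],[-0.5,0,0,0,0,0,1],[0,0,0,0,0,0,1],[0,0,0,0,0,0,1]]]'
python3 - <<'E'
from h import *
go([*rack(0,-.062),.16])
go([*rack(-.003,-.062),.128])
E
```

```text
t: 51.8
ee_pos: [0.5935, -0.371, 0.1282]
eef_rot: [0.145, 0.989, -0.0, 0.0]
contact_force: [-0.1, -1.0, 3.1]
opening: 0.0099
finger_force: 40.0
t: 53.3
ee_pos: [0.5934, -0.3709, 0.2692]
eef_rot: [0.552, 0.834, 0.0, 0.0]
contact_force: [-0.7, 0.1, -0.1]
opening: 0.0099
finger_force: 40.0
t: 54.8
ee_pos: [0.5191, -0.1828, 0.2684]
eef_rot: [0.737, 0.675, 0.0, 0.0]
contact_force: [0.9, -0.4, -0.1]
opening: 0.0098
finger_force: 40.0
t: 55.42
ee_pos: [0.5123, -0.155, 0.2681]
eef_rot: [0.731, 0.67, 0.088, 0.096]
contact_force: [0.8, -0.5, -0.3]
opening: 0.0099
finger_force: 40.0
t 55.4 pos [ 0.5123 -0.155   0.2681] psi -5.0 tilt z [ 0.257 -0.022 -0.966] open 0.0099 ff 40.0 F [ 0.8 -0.5 -0.3] -> shift [ 0.02 -3.27  4.72]
t 55.4 pos [ 0.5123 -0.155   0.2681] psi -5.0 tilt z [ 0.257 -0.022 -0.966] open 0.0099 ff 40.0 F [ 0.8 -0.5 -0.3] -> shift [ 0.02 -3.83  6.23]
```

```bash
python3 -m pendant '[[[0,0,0,0.02,-0.65,1,1],[0,0,0,0,-0.65,1,1],[0,0,0,0,-0.65,1,1],[0,0,0,0,-0.65,1,1],[0,0,0,0,-0.65,0.72,1],[0,0,0,0,-0.3,0.75,1],[0,0,0,0,-0.28,0.75,1],[0,0,0,0,0,0.08,1],[0,0,0,0,0,0,1]]]'
python3 -m pendant '[[[0,0,0,0,0,0,0.75],[0,0,0,0,0,0,0.75],[0,0,0,0,0,0,0.75],[0,0,0,0,0,-1,0.75],[0,0,0,0,0,-1,0.75],[0,0,0,0,0,-1,0.75],[0,0,0,0,0,-1,0.75],[0,0,0,0,0,-1,0.75],[0,0,0,0,0,-1,0.75],[1,0,0,0,0,0,0.5],[0.5,0,0,0,0,0,0.5],[0,0,0,0,0,0,0.5]]]'
python3 - <<'E'
from h import *
S=V("side");T=V("top")
r=mask(T.im,(5,110,60),(14,255,200),(60,150,215,245))
c=big(r);b=cv2.minAreaRect(c);print(b,cv2.contourArea(c),T.at(*b[0],.012).round(4),[T.at(*p,.012).round(4).tolist() for p in cv2.boxPoints(b)])
r=mask(S.im,(5,110,60),(14,255,200),(150,90,260,160))
c=big(r);b=cv2.minAreaRect(c);print(b,cv2.contourArea(c),S.at(*b[0],.012).round(4),[S.at(*p,.012).round(4).tolist() for p in cv2.boxPoints(b)])
T.crop(80,130,360,290,2.8,"t9.png")
go([.57,.35,.2],Rpsi(28))
E
```

```text
t: 56.55
ee_pos: [0.4713, -0.151, 0.1264]
eef_rot: [0.731, 0.67, 0.088, 0.096]
contact_force: [0.1, 0.1, -0.5]
opening: 0.0099
finger_force: 40.0
t: 58.05
ee_pos: [0.4406, -0.1483, 0.242]
eef_rot: [0.737, 0.676, 0.0, 0.0]
contact_force: [0.5, 0.6, -0.2]
opening: 0.0456
finger_force: 0.0
((107.70001220703125, 214.40003967285156), (10.28591251373291, 26.832813262939453), 63.43495178222656) 247.5 [0.5624 0.3712 0.012 ] [[0.5598, 0.407, 0.012], [0.5888, 0.3479, 0.012], [0.565, 0.3355, 0.012], [0.5362, 0.3944, 0.012]]
((229.0, 102.0), (0.0, 0.0), 0.0) 0.0 [0.6884 0.4506 0.012 ] [[0.6884, 0.4506, 0.012], [0.6884, 0.4506, 0.012], [0.6884, 0.4506, 0.012], [0.6884, 0.4506, 0.012]]
t 58.1 pos [ 0.4397 -0.148   0.2419] psi 28.0 tilt z [ 0.  0. -1.] open 0.0471 ff 0.0 F [ 0.4 -1.2 -0.9] -> shift [18.93 17.44  2.1 ]
```

View pics/t9.png

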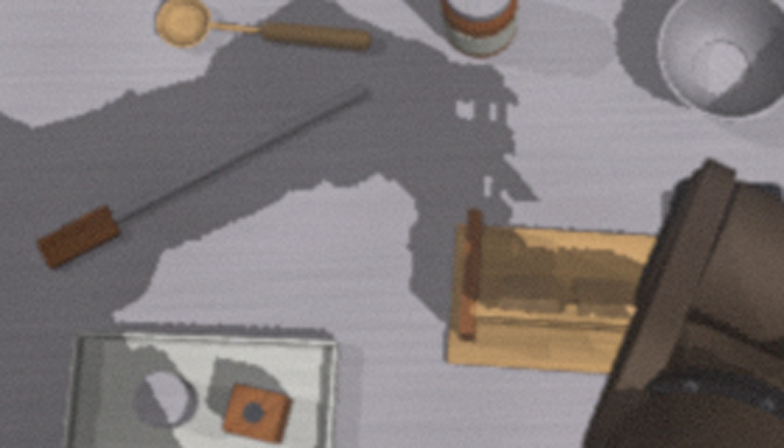

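Slides don't show here, but the rod is unmoved: handle centre near (78,237), tip (367,92). Tin and block stand in the tray.

```bash
python3 -m pendant '[[[0,0,-1,0,0,0,0.47],[0,0,-1,0,0,0,0.47],[0,0,-1,0,0,0,0.47],[0,0,-0.19,0,0,0,0.47],[0,0,0,1,0.88,0,0.47],[0,0,0,1,0.88,0,0.47],[0,0,0,1,0.88,0,0.47],[0,0,0,1,0.88,0,0.47],[0,0,0,1,0.88,0,0.47],[0,0,0,1,0.88,0,0.47],[0,0,0,1,0.88,0,0.47],[0,0,0,1,0.88,0,0.47]]]' >/dev/null
python3 -m pendant '[[[0,0,0,1,0.88,0,0.47],[0,0,0,1,0.88,0,0.47],[0,0,0,1,0.88,0,0.47],[0,0,0,1,0.88,0,0.47],[0,0,0,1,0.88,0,0.47],[0,0,0,1,0.88,0,0.47],[0,0,0,1,0.88,0,0.47],[0,0,0,1,0.88,0,0.47],[0,0,0,1,0.88,0,0.47],[0,0,0,1,0.88,0,0.47],[0,0,0,1,0.88,0,0.47],[0,0,0,0,0,0,0.47]]]' >/dev/null
python3 - <<'E'
from h import *
go([.5705,.3552,.024])
T=V("top");S=V("side");S.crop(190,170,310,310,4,"s10.png")
h=cv2.cvtColor(S.im,cv2.COLOR_BGR2HSV)
m=mask(S.im,(5,110,60),(14,255,200),(180,100,235,150));c=big(m);print(cv2.contourArea(c),cv2.minAreaRect(c))
E
```

```text
t 61.1 pos [0.5662 0.3428 0.2417] psi 26.8 tilt z [-0.     0.001 -1.   ] open 0.0504 ff 0.0 F [-0.2 -0.7 -0.1] -> shift [ 0.45  0.47 10.89]
102.0 ((202.71701049804688, 127.50945281982422), (19.425716400146484, 7.381771564483643), 29.05460548400879)
```

View pics/s10.png

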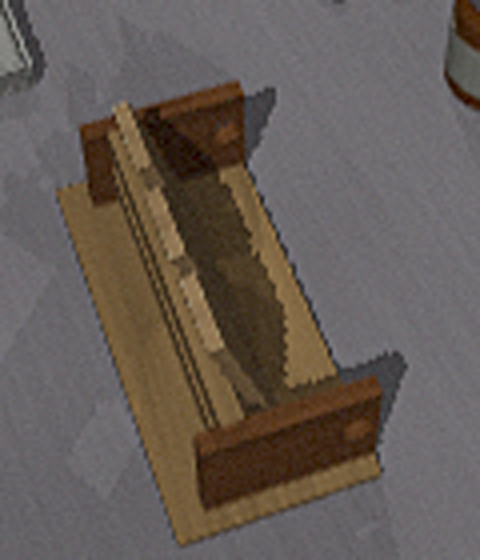

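All three slides lean side by side at crop (133,135), (165,215), (200,310); the eyes show at crop (357,430) and about (225,133).

Run:
```python
from h import *
S=V("side")
for p in((357.5,430.5),(225.5,133.5)):
    q=S.at(p[0]/4+189.5,p[1]/4+169.5,.05);print(q.round(4),(torack(q)*1000).round(1))
print(S.at(202.7,127.5,.008).round(4))
im=S.im[170:310,190:310];sub=cv2.cvtColor(im,cv2.COLOR_BGR2HSV)
for e in((62,-117),(62,105)):
    u,v=S.px([*rack(e[0]/1000,e[1]/1000),.05])[0];print("pred crop",((u-189.5)*4).round(1),((v-169.5)*4).round(1))
    x,y=int(round(u)),int(round(v));print(S.im[y-6:y+7,x-7:x+8,2])
```

```text
[ 0.5296 -0.2126  0.05  ] [  61.2 -118.4]
[0.5496 0.0087 0.05  ] [ 61.8 103.8]
[0.5629 0.3732 0.008 ]
pred crop 357.9 427.9
[[ 92  97  97 102  96 103  94  74  71  58  56  52  58  64  65]
 [102  98 100  89  77  77  54  54  55  56  52  57  58  71  67]
 [ 90  76  77  57  55  58  58  59  62  56  64  66  64  65  69]
 [ 53  58  53  47  60  57  58  55  62  69  67  72  66  73  62]
 [ 60  50  52  59  65  58  64  69  71  70  60  56  63  64  60]
 [ 59  67  62  60  60  72  77  96  88  86  76  63  65  65  82]
 [ 65  64  69  60  72  91 102  98  93  95  84  68  65  58 121]
 [ 62  71  67  61  81  92 102  99  93  95  84  64  60  58 114]
 [ 66  61  67  48  84  95  98  88  93  85  58  58  62  93 118]
 [ 65  59  57  60  74  84  81  69  71  63  56  58  71 104 116]
 [ 60  62  60  71  67  69  60  52  52  64  67  63  59  84 115]
 [ 65  63  67  61  56  61  66  65  69  62  70  59  92 119 114]
 [ 57  67  68  67  61  62  62  61  64  61  52  57 107 121 112]]
pred crop 225.2 132.0
[[ 56  57  56  53  52  53  62  60  64  64  66  63  52  73  68]
 [ 47  54  60  56  67  61  63  64  63  63  69  64  64  69  68]
 [ 65  60  64  57  60  64  63  61  63  57  66  69  70  66  59]
 [ 64  63  58  58  63  57  59  62  77  65  58  57  68  72  68]
 [ 63  64  73  70  68  61  77  68  97  85  55  64  69  65  70]
 [ 67  66  67  63  55  73 105 109  95  89  83  65  62  66  67]
 [ 59  65  65  57  56  96 104 101  96  98  88  58  65  66  66]
 [ 58  64  65  53  74  87  98 101  92  93  66  61  69  70  67]
 [ 70  61  70  59  69  81  84  92  76  57  61  58  59  72  64]
 [ 62  65  64  64  55  70  62  55  54  57  56  64  64  73  60]
 [ 36  60  64  62  58  66  60  71  61  62  62  65  73  61  87]
 [ 22  41  60  60  68  67  61  65  62  68  62  69  62  54 123]
 [ 38  34  31  28  64  66  62  66  63  60  58  59  60  87 117]]
```

```bash
python3 -m pendant '[[[0,0,0,0.45,0.47,1,0.47],[0,0,0,0,0,1,0.47],[0,0,0,0,0,1,0.47],[0,0,0,0,0,1,0.47],[0,0,0,0,0,1,0.47],[0,0,0,0,0,1,0.47],[0,0,0,0,0,1,0.47],[0,0,0,0,0,1,0.47],[0,0,0,0,0,0,0.47]]]'
python3 - <<'E'
from h import *
go([.5705,.3552,.024])
E
```

```text
t: 62.42
ee_pos: [0.57, 0.3537, 0.08]
eef_rot: [0.524, 0.852, -0.001, -0.001]
contact_force: [-0.4, 0.7, 0.6]
opening: 0.0505
finger_force: 0.0
t 62.4 pos [0.57   0.3537 0.08  ] psi 26.9 tilt z [-0.003 -0.001 -1.   ] open 0.0505 ff 0.0 F [-0.4  0.7  0.6] -> shift [0.05 0.07 2.8 ]
```

```bash
python3 -m pendant '[[[0,0,0,0.05,0.07,1,0.47],[0,0,0,0,0,1,0.47],[0,0,0,0,0,0.8,0.47],[0,0,0,0,0,0,0.47],[0,0,0,0,0,0,1],[0,0,0,0,0,0,1],[0,0,0,0,0,0,1],[0,0,0,0,0,0,1]]]' 60
python3 -m pendant '[[[0,0,0,0,0,-1,1],[0,0,0,0,0,-1,1],[0,0,0,0,0,-1,1],[0,0,0,0,0,-1,1],[0,0,0,0,0,0,1],[0,0,0,0,0,0,1]]]'
python3 - <<'E'
from h import *
s=arm.state();M=yaw(s["eef_rot"]);print(M.round(3).tolist(),s["torque"])
S=V("side");T=V("top")
p0=s["ee_pos"];d=-M[:,0]
for dist in(.10,.2,.25,.271):
  for n,W in(("S",S),("T",T)):
    u,v=W.px(p0+d*dist+np.array([0,0,-.018]))[0];print(n,dist,u.round(1),v.round(1))
cv2.imwrite("a_s.png",S.im);cv2.imwrite("a_t.png",T.im)
for n,W in(("S",S),("T",T)):
  a=W.px(p0+d*.15+[0,0,-.018])[0];b=W.px(p0+d*.271+[0,0,-.018])[0];
  e=(b-a)/np.linalg.norm(b-a);nn=np.array([-e[1],e[0]])
  g=cv2.cvtColor(W.im,cv2.COLOR_BGR2GRAY).astype(np.float32)
  for k in(0,.25,.5,.75,.95,1.05):
    c=a+(b-a)*k
    pr=[g[int(round((c+nn*j)[1])),int(round((c+nn*j)[0]))] for j in range(-10,11)]
    print(n,k,np.array(pr).astype(int))
E
```

```text
t: 63.42
ee_pos: [0.5718, 0.3558, 0.0269]
eef_rot: [0.523, 0.852, 0.0, 0.0]
contact_force: [-0.5, 0.4, 4.5]
opening: 0.0293
finger_force: 60.0
t: 64.18
ee_pos: [0.5712, 0.3555, 0.1059]
eef_rot: [0.523, 0.852, -0.0, -0.0]
contact_force: [0.1, -0.6, -1.1]
opening: 0.0292
finger_force: 60.0
[[-0.452, 0.892, -0.001], [0.892, 0.452, -0.0], [0.0, -0.001, -1.0]] [-0.00183752  0.00136678 -0.0390852 ]
S 0.1 229.8 124.0
T 0.1 142.9 185.4
S 0.2 256.7 138.4
T 0.2 180.6 166.0
S 0.25 271.0 146.0
T 0.25 199.2 156.5
S 0.271 277.1 149.3
T 0.271 206.9 152.5
S 0 [115 111 111 115 116 115 117 114 115 108 119 115  81  59  91  91 121 111
 114 116 112]
S 0.25 [114 109 114 114 122 116 114 111 113 104 121 104 104  68  55 121 119 112
 113 114 114]
S 0.5 [110 104 108 116 114 114 107 116 116 105 116 114  86  60  91 122 117 109
 111 113 109]
S 0.75 [105 110 112 110 107 109 113 113 109  91 113 108 108  73  55 119 112 107
 106 112 113]
S 0.95 [ 98  98 103 109  92  84  48  80 104 104 116 120  98  69  62 116 111 111
 111 107 107]
S 1.05 [114 114  95  94  99 100 104  91  91  69  86 104  67  69  56 121 121 116
 110 115 107]
T 0 [109 144 145 143 146 146 145 142 119 133 158 147 134 131 146 148 147 141
 145 143 150]
T 0.25 [127 145 146 147 144 146 142 138 122 139 156 143 126 134 136 144 149 149
 143 145 146]
T 0.5 [107 135 144 148 142 144 139 139 121 122 146 154 132 136 143 144 144 145
 142 141 144]
T 0.75 [102 137 146 144 142 145 145 135 118 118 150 155 133 135 146 145 144 147
 147 140 146]
T 0.95 [120 107 104 104 130 144 148 143 116 129 160 152 143 129 137 147 147 149
 145 146 147]
T 1.05 [130 141 139 127 115 103 118 133 143 143 146 145 144 149 150 146 147 147
 147 147 149]
```

```bash
python3 -m pendant '[[[0,0,0.5,0,0,0,1],[0,0,0.5,0,0,0,1],[0,0,0.5,0,0,0,1],[0,0,0.5,0,0,0,1],[0,0,0.5,0,0,0,1],[0,0,0.5,0,0,0,1],[0,0,0.19,0,0,0,1],[0,0,0,0,0,0.5,1],[0,0,0,0,0,0.5,1],[0,0,0,0,0,0.5,1],[0,0,0,0,0,0.3,1],[0,0,0,0,0,0,1]]]'
python3 - <<'E'
from h import *
go([*rack(.062,.41),.070])
s=arm.state();M=yaw(s["eef_rot"]);S=V("side");T=V("top");p0=s["ee_pos"];d=-M[:,0]
# rod edges: mean cross profile, 0.25 px steps, along three stretches
for n,W in(("S",S),("T",T)):
  g=cv2.cvtColor(W.im,cv2.COLOR_BGR2GRAY).astype(np.float32)
  for lo,hi in((.06,.12),(.12,.19),(.19,.262)):
    P=W.px([p0+d*x+[0,0,-.02] for x in np.linspace(lo,hi,60)]);e=P[-1]-P[0];e/=np.linalg.norm(e);nn=np.array([-e[1],e[0]])
    js=np.arange(-8,8.1,1);X=P[:,None]+js[None,:,None]*nn
    v=cv2.remap(g,X[...,0].astype(np.float32),X[...,1].astype(np.float32),cv2.INTER_LINEAR).mean(0);print(n,lo,v.astype(int))
  print(n,"nn",nn.round(2),"px/mm",np.linalg.norm(W.px([p0+d*.2])[0]-W.px([p0+d*.2+[0,0,.001]])[0]))
cv2.imwrite("a_s.png",S.im)
E
```

```text
t: 65.78
ee_pos: [0.5713, 0.3556, 0.0696]
eef_rot: [0.737, 0.676, -0.0, -0.0]
contact_force: [0.6, -0.1, 0.3]
opening: 0.0291
finger_force: 60.0
t 65.8 pos [0.5713 0.3556 0.0696] psi -5.0 tilt z [-0.001 -0.    -1.   ] open 0.0291 ff 60.0 F [ 0.6 -0.1  0.3] -> shift [-2.06  0.44 -0.02]
S 0.06 [110 112 101  64  64  64  71  90 105 103  83  95 104 102 100 103 105]
S 0.12 [109 112  87  60  62  59  60  86 105 103  86  95 104 103 104 103 104]
S 0.19 [111 109  74  60  64  64  70  84 102 103  89  96 106 105 104 104 103]
S nn [-0.92  0.4 ] px/mm 0.24862837827177267
T 0.06 [ 92  87  85  91 111 119 115 126 134 126 116 123 129 131 132 132 134]
T 0.12 [ 91  85  84  88 106 118 113 125 134 128 119 127 134 135 134 134 134]
T 0.19 [106 102 101 108 125 125 112 121 131 127 119 127 132 132 133 132 132]
T nn [-0.06  1.  ] px/mm 0.09362951633285302
```

```bash
python3 -m pendant '[[[0,0,0,0,0.44,0,1],[0,0,0,-0.5,0,0,1],[0,0,0,-0.5,0,0,1],[0,0,0,-0.5,0,0,1],[0,0,0,-0.5,0,0,1],[0,0,0,0,0,0,1]]]' >/dev/null
python3 - <<'E'
from h import *
go([*rack(.062,.41),.070])
E
python3 -m pendant '[[[0,0,0,-0.5,0,0,1],[0,0,0,-0.5,0,0,1],[0,0,0,-0.5,0,0,1],[0,0,0,-0.5,0,0,1],[0,0,0,0,0,0,1]]]'
python3 - <<'E'
from h import *
go([*rack(.062,.37),.070])
print(torack(arm.state()["ee_pos"]),arm.state()["torque"])
E
```

```text
t 66.6 pos [0.5768 0.3142 0.0704] psi -5.1 tilt z [-0.  0. -1.] open 0.0296 ff 60.0 F [ 0.6  0.4 -0.9] -> shift [-0.03 -0.01  0.02]
t: 67.25
ee_pos: [0.5733, 0.2744, 0.0703]
eef_rot: [0.738, 0.675, -0.0, -0.0]
contact_force: [0.6, -0.1, -0.4]
opening: 0.0292
finger_force: 60.0
t 67.2 pos [0.5733 0.2744 0.0703] psi -5.1 tilt z [-0.  0. -1.] open 0.0292 ff 60.0 F [ 0.6 -0.1 -0.4] -> shift [-0.03 -0.01  0.01]
[0.06227528 0.37051717] [0.01084104 0.07365855 0.00713655]
```

```bash
python3 -m pendant '[[[0,0,0,-0.8,0,0,1],[0,0,0,-0.8,0,0,1],[0,0,0,-0.8,0,0,1],[0,0,0,-0.8,0,0,1],[0,0,0,-0.8,0,0,1],[0,0,0,-0.8,0,0,1],[0,0,0,-0.8,0,0,1],[0,0,0,-0.8,0,0,1],[0,0,0,-0.8,0,0,1],[0,0,0,-0.8,0,0,1],[0,0,0,-0.8,0,0,1],[0,0,0,0,0,0,1]]]'
python3 - <<'E'
from h import *
go([*rack(.062,.195),.070]);S=V("side");S.crop(190,170,310,310,4,"s11.png");print(torack(arm.state()["ee_pos"]),arm.state()["torque"])
p=S.px([[*rack(.062,-.076),.05]])[0];print("pred tip crop",(p[0]-189.5)*4,(p[1]-169.5)*4)
E
```

```text
t: 68.75
ee_pos: [0.5579, 0.0987, 0.0702]
eef_rot: [0.738, 0.675, 0.0, -0.0]
contact_force: [0.1, -0.6, -1.5]
opening: 0.0295
finger_force: 60.0
t 68.8 pos [0.5579 0.0987 0.0702] psi -5.1 tilt z [-0.  0. -1.] open 0.0295 ff 60.0 F [ 0.1 -0.6 -1.5] -> shift [ 0.04 -0.01  0.01]
[0.06220727 0.19484376] [-0.05008902  0.0250941   0.00433853]
pred tip crop 330.4529153486287 366.6544070567927
```

```bash
python3 -m pendant '[[[0,0,0,-0.5,0,0,1],[0,0,0,-0.5,0,0,1],[0,0,0,-0.3,0,0,1],[0,0,0,-0.3,0,0,1],[0,0,0,-0.2,0,0,1],[0,0,0,0,0,0,1]]]'
python3 - <<'E'
from h import *
go([*rack(.062,.134),.070]);print(torack(arm.state()["ee_pos"]),arm.state()["torque"])
E
```

```text
t: 69.55
ee_pos: [0.5547, 0.0638, 0.0702]
eef_rot: [0.738, 0.675, 0.0, -0.0]
contact_force: [-0.1, 0.3, -0.5]
opening: 0.0294
finger_force: 60.0
t 69.5 pos [0.5547 0.0638 0.0702] psi -5.0 tilt z [ 0.  0. -1.] open 0.0294 ff 60.0 F [-0.1  0.3 -0.5] -> shift [-1.26 -0.    0.01]
[0.06208481 0.15910479] [-0.04657244  0.03536845 -0.02796974]
```

```bash
python3 -m pendant '[[[0,0,0,-0.4,0,0,1],[0,0,0,-0.4,0,0,1],[0,0,0,-0.2,0,0,1],[0,0,0,0,0,0,1]]]' | grep -E "ee_pos|contact"
python3 -m pendant '[[[0,0,0,-0.1,0,0,1],[0,0,0,-0.05,0,0,1],[0,0,0,0,0,0,1]]]'| grep -E "ee_pos|contact"
python3 -m pendant '[[[0,0,0,-0.05,0,0,1],[0,0,0,0,0,0,1]]]'| grep -E "ee_pos|contact"
python3 -m pendant '[[[0,0,0,-0.05,0,0,1],[0,0,0,0,0,0,1]]]'| grep -E "ee_pos|contact"
```

```text
ee_pos: [0.553, 0.0437, 0.0702]
contact_force: [-0.2, 0.2, -0.6]
ee_pos: [0.5527, 0.0411, 0.0702]
contact_force: [-0.3, -1.0, -0.8]
ee_pos: [0.5526, 0.0401, 0.0702]
contact_force: [-0.7, -0.2, 0.0]
ee_pos: [0.5525, 0.039, 0.0702]
contact_force: [-0.4, -0.1, -0.2]
```

```bash
python3 -m pendant '[[[0,0,0,-0.05,0,0,1],[0,0,0,0,0,0,1]]]' | grep -E "ee_pos|contact"
python3 -m pendant '[[[0,0,0,-0.05,0,0,1],[0,0,0,0,0,0,1]]]'| grep -E "ee_pos|contact"
python3 -m pendant '[[[0,0,0,-0.05,0,0,1],[0,0,0,0,0,0,1]]]'| grep -E "ee_pos|contact"
python3 -m pendant '[[[0,0,0,-0.05,0,0,1],[0,0,0,0,0,0,1]]]'| grep -E "ee_pos|contact"
```

```text
ee_pos: [0.5525, 0.0381, 0.0702]
contact_force: [1.2, 1.8, -0.3]
ee_pos: [0.5524, 0.0379, 0.0702]
contact_force: [0.8, 8.4, -0.3]
ee_pos: [0.5525, 0.0378, 0.0703]
contact_force: [1.9, 16.4, -0.7]
ee_pos: [0.5525, 0.0376, 0.0703]
contact_force: [3.2, 24.3, -0.3]
```

```bash
python3 -m pendant '[[[0,0,0,0.12,0,0,1],[0,0,0,0,0,0.1,1],[0,0,0,0,0,0.08,1],[0,0,0,0,0,0,1]]]'
python3 -m pendant '[[[0,0,0,0,0,0,0.5],[0,0,0,0,0,0,0.5],[0,0,0,0,0,0,0.5],[0,0,0,0,0,0,0.5],[0,0,0,0,0,-0.5,0.5],[0,0,0,0,0,-1,0.5],[0,0,0,0,0,-1,0.5],[0,0,0,0,0,-1,0.5],[0,0,0,0,0,-1,0.5],[0,0,0,0,0,-1,0.5],[0,0,0,0,0,-1,0.5],[0,0,0,0,0,-1,0.5]]]'
python3 -m pendant '[[[0,0,0,1,0,0,0.5],[0,0,0,1,0,0,0.5],[0,0,0,1,0,0,0.5],[0,0,0,1,0,0,0.5],[0,0,0,1,0,0,0.5],[0,0,0,1,0,0,0.5],[0,0,0,1,0,0,0.5],[0,0,0,1,0,0,0.5],[0,0,0,1,0,0,0.5],[0,0,0,1,0,0,0.5],[0,0,0,0,0,0,0.5]]]'
python3 - <<'E'
from h import *
S=V("side")
S.crop(115,120,315,310,3,"s12.png")
E
```

```text
t: 72.42
ee_pos: [0.5526, 0.0379, 0.0669]
eef_rot: [0.738, 0.675, 0.001, -0.0]
contact_force: [0.2, 8.3, 2.5]
opening: 0.0291
finger_force: 60.0
t: 73.92
ee_pos: [0.5522, 0.0375, 0.218]
eef_rot: [0.737, 0.675, 0.0, 0.0]
contact_force: [0.2, -0.3, -0.3]
opening: 0.0472
finger_force: 0.0
t: 75.3
ee_pos: [0.5698, 0.2381, 0.2164]
eef_rot: [0.737, 0.676, 0.0, -0.0]
contact_force: [0.7, -0.8, -0.5]
opening: 0.0475
finger_force: 0.0
```

View pics/s12.png

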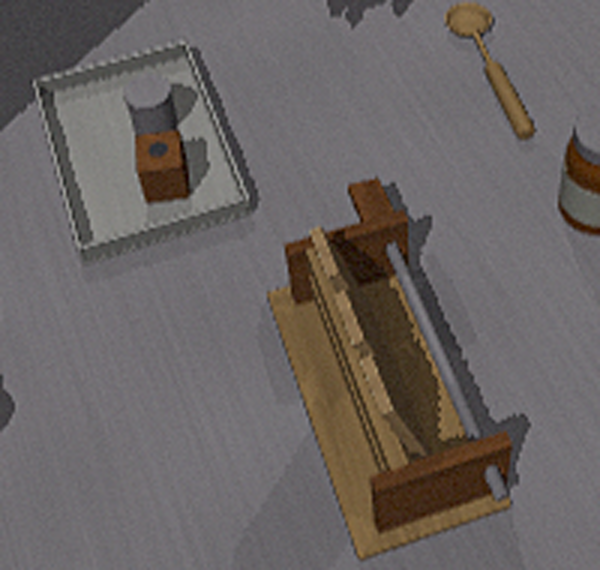

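The final view shows the rod through both eyes (tip out at (497,485)), its handle against the left cheek at (370,205), all three slides leaning, and the tin and block in the tray.

```bash
python3 -c "
from bench import arm
print(arm.close_job())"
```

```text
the job is handed in; nothing more can be done
None
```

I handed in the job at about 75 s: the round tin and block are in the tray, all three slides lean in the rack, and the rod is through both eyes with its handle against the left cheek. I never went near the bowl, jar or spoon.

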